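# Unlock the slide incubator and hold its flap at the pointer

## Robot

A 7-joint arm with a two-finger parallel gripper is mounted at the origin on the work surface. World frame = base frame: x ahead of the robot, y to its left, z up, the work surface at z = 0. Lengths are in mm, angles in rad, forces in N, time in s.
With the tool pointing down it reaches from about 350 to 900 mm from the base axis. Payload 19.9 kg.
Tool frame: the origin (TCP) lies at the very end of the fingers, on their centre line; the grasp point (between the pads) lies robot.hold_point_z behind it (robot.hold_point_z is the distance from the TCP to the grasp point, in mm); z points along the fingers, x is the direction in which the jaws open and shut, and the axes are right-handed (so a half turn about z gives the same grasp; the last joint's range is limited). The gripper opens to 94 mm and grips with 3 to 60 N. Pads are 16 mm wide; open, the fingers measure 119 mm over their backs; the gripper's body (75 mm by 177 mm) begins 78 mm behind the grasp point.
Start: joints at [-1.188, 0.417, -0.01, 1.614, 0.005, 1.111, -0.053], TCP at [257.005, 569.691, 205.425] pointing down, gripper open.
Joint ranges: [-2.81, 2.81], [-0.39, 2.02], [-1.27, 1.25], [0.06, 2.57], [-1.19, 4.33], [0.19, 2], [-2.82, 2.82]. Speed limits (rad/s): [1.89, 1.89, 2.39, 2.39, 3.01, 3.01, 3.01].

## Interface

Orientations are given as [roll, pitch, yaw] about the fixed x, y, z axes, in that order (R = Rz(yaw) Ry(pitch) Rx(roll)).
In Python, from plant import robot gives the robot as it stands. The module is installed in compiled form; this text tells all that it offers.
- The arm moves only by the shell command python3 -m pendant 'ROWS' [OPENING] [FORCE]. ROWS is JSON, a list of rows, each a list of 2 entries, a list of its own where there are three numbers: the shift along the tool's x, y, z in mm, then the turn, a rotation vector about the tool's x, y, z in rad. In form: [[[x, y, z], [rx, ry, rz]], ...]. A call has 1 to 20 rows; each row is the pose to reach, as a shift and turn from the pose commanded when the call began, along the tool's axes at that moment; what a row does not reach only later rows make up. A row lasts 1/12 s, in which the tool goes at most 41.7 mm and 7.16 degrees, less where a joint would pass 70% of its speed; a pose out of reach is approached as far as the arm can. A call with a gripper value outside its range is refused whole. OPENING is the closure, from 0 (fully open) to 1 (shut), set as the call begins (- or left out, the last holds). The fingers move at their own pace and stop on an object; FORCE is the grip in N (left out, the last holds). Time passes only in rows, so rows that repeat a pose let the fingers close. It gives the time, the measured TCP pose, the force and the opening at its end, in the units of the state.
- robot.read_state(): the state, without advancing time (a new reading comes with each control period).
- robot.read_camera(name): name is "scene" or "top" or "wrist"; returns a dict with "color" (420x560x3 uint8, red, green, blue), "fx", "fy", "cx", "cy" (pixels), "cam_to_world" (4x4, takes a point from camera to world coordinates). Camera axes: x right, y up, looking along -z (the intrinsics and any distortion apply to the point x, -y, -z); pixel columns grow to the right and rows downward; lengths in mm; the calibration is good to about 2 mm. A picture is of the moment at which its call begins. There is no depth.
- robot.finish_job(): hands the job in, once; it reports no verdict.
Trained networks look in the newest picture that a camera, given by its name, has taken for a name from the list of things; names that differ only in an ending like _2 or _b are one class to them, and where a whole thing is asked for, a point or a joint stands for the part that bears it (a point fixed in the world has none). Each returns a list of dicts, best first, with "score" (0 to 1); they miss things now and then, are a little off and sometimes report something else, mostly with a low value. They report only what shows in the picture. A call takes as long as a camera call. They do not tell look-alikes from the thing itself.
- robot.outline_of(camera, query): "mask" (420x560 bool, what is visible of it) and "point" ([column, row] in pixels, amid what is visible of it).
The state is a dict: "clock": time; "joint_positions": joint angles; "qvel": joint speeds; "tau": joint torques, N m; "tool_pos": TCP position; "orientation": TCP orientation; "ft_force": force on the tool from outside, world axes, zero at the start; "ft_torque": the same for the moment, N m; "grip_width": finger opening in mm.
Only numpy, scipy, OpenCV 4.12 (cv2) and the standard library are available. Lean on these libraries where they do the work, as an engineer would, in place of code of your own. Each camera call takes 0.05 s, during which the arm holds its last target.

## Task

Pull the yellow lock key out of the slide incubator's bracket and lay it down in the green tray. Then raise the incubator's flap, which has a steel bar to hold it by, until it stands at the angle marked by the red pointer, and finish still holding it there, steady, because it falls shut when let go. Leave the pointer and the other things on the bench alone.

Things in the scene. Friction and masses are not known exactly. Their poses are not given: they have to be found in the camera images.
- hinge (a point): Middle of the flap's hinge axis, fixed on the slide incubator, a white box 220 x 150 mm, 80 mm high. Axes are the box's (turned up to 0.3 rad): x along the hinge, z up; -y points across the box to its free side with bar and lock. 86 mm above the bench, over the +y wall. 128 mm along +x stands a white arc scale about the hinge axis, black ticks every 10 degrees.
- lock (a point): Middle of the aluminium lock bracket on the box's free side, axes as hinge, at x -60, y -172.5, z +6 mm from it. A channel 56 mm wide, 35 mm deep (y), holds the key's blade across the flap's tongue. The key slides out level, straight along -y only, once a spring detent gives way (about 7 to 12 N); it is free after 35 mm.
- key_center (a point): Centre of the lock key's yellow grip tab: 32 mm wide (x), 14 thick (y), 36 high (z). A steel blade 28 mm wide (36 at its end), 8 thick runs 70 mm from here along the key's +y, at mid height. Locked: axes as the box's, 57.5 mm along -y from lock, 92 mm above the bench, 33 mm of bare blade between tab and bracket, free beside and below the tab.
- key: The same lock key, loose, 48 to 78 g (origin and axes at the same point, the tab's centre).
- tray_in (a point): Centre of the inner floor of the shallow green parking tray, fixed on the bench; inside 142 (its x) x 172 (its y) mm, floor 5 mm and rim 22 mm above the bench.
- flap_angle (a joint): Angle of the blue-framed clear flap about the hinge, rad: 0 shut and level, growing as its free side rises; stop at 1.25. It swings freely, weighs 0.28 to 0.56 kg and falls shut when let go. With the key in the lock it cannot open.
- flap_bar (a point): Middle of the flap's steel handle bar: round, 10 mm thick, 80 mm long, parallel to the hinge, 195 mm from its axis; flap shut, it lies at x +40, y -195, z 0 mm from hinge. 40 mm free between bar and flap edge, nothing below the bar. Axes turn with the flap: x along the hinge, -y from the hinge to the bar.
- flap: The whole flap (origin on the hinge axis at hinge): 220 mm along the hinge, 152 mm wide, 10 mm thick, with an orange stripe along its +x end edge.
- pointer_angle (a joint): Angle of the red pointer of the arc scale, rad, with the same axis, zero and sense as flap_angle: the marked angle, 0.5 to 0.95. It stays where it is; do not touch it.
- pointer_tip (a point): Tip of the red pointer, a thin needle 150 mm long from the hinge axis, at the +x end of the box, on the arc scale. Its -y axis runs from the hinge to the tip. The flap is at the marked angle when its orange end stripe and the red needle point the same way from the hinge.
- bottle: Bystander, leave alone: amber glass reagent bottle with blue cap, 72 mm across, 150 high; origin at the centre of its underside.
- tube_rack: Bystander, leave alone: orange rack of tubes with purple caps, 100 x 200 mm, 95 high; origin at the centre of its underside.
- tip_box: Bystander, leave alone: blue pipette-tip box, 85 x 120 mm, 58 high; origin at the centre of its underside.
- slide_case: Bystander, leave alone: grey flat case of slides, 100 x 190 mm, 33 high; origin at the centre of its underside.
- beaker: Bystander, leave alone: open glass beaker, 72 mm across, 90 high; origin at the centre of its underside.
- dish: Bystander, leave alone: small clear and red culture dish, 60 mm across, 15 high; origin at the centre of its underside.
- jar: Bystander, leave alone: white jar with purple lid, 64 mm across, 75 high; origin at the centre of its underside.
Mind the look-alikes: they are no part of the job. There is more than one size of the key; the job needs the largest. Of the things shaped like the part that bears tray_in, the green one is meant.

How it is judged (in metres and radians):
On the way, in this order (a step that is already met when the one before it is completed fails the run):
1. the key is pulled clear of the lock while the flap is still shut (distance between key_center and lock above 0.1 m and value of joint flap_angle below 0.1 rad), for 0.1 s.
2. the key lies at rest in the tray, let go, with the flap still shut (x of key_center in the frame of tray_in between -0.07 and 0.07 m and y of key_center in the frame of tray_in between -0.085 and 0.085 m and z of key_center in the frame of tray_in below 0.035 m and linear speed of key below 0.03 m/s and contact force between the fingers and key below 0.05 N and value of joint flap_angle below 0.1 rad), for 0.2 s.
At the end, for the whole second after the job is handed in: For the last second the fingers carry the flap (over 0.5 N) within 0.07 rad of the red pointer, slower than 0.05 rad/s; the key lies at rest, let go, in the tray: tab centre within 70 mm (x) and 85 mm (y) of the tray centre, under 35 mm above its floor (angle between the y axis of flap_bar and the y axis of pointer_tip, either way round below 0.07 rad and velocity of joint flap_angle between -0.05 and 0.05 rad/s and contact force between the fingers and flap above 0.5 N and value of joint flap_angle above 0.4 rad and x of key_center in the frame of tray_in between -0.07 and 0.07 m and y of key_center in the frame of tray_in between -0.085 and 0.085 m and z of key_center in the frame of tray_in below 0.035 m and linear speed of key below 0.03 m/s and contact force between the fingers and key below 0.05 N); the arm keeps its last pose, push and grip.
It fails at once if the red pointer is moved (tip by more than 5 mm) (distance of pointer_tip from where it was at the start of the episode above 0.005 m).
It fails at once if another thing on the bench is pushed more than 20 mm (distance of any of bottle, tube_rack, tip_box, slide_case, beaker, dish, jar from where it was at the start of the episode above 0.02 m).
It also fails if it takes over 58 s, if anything falls off the work surface, if the arm or the gripper's body presses on something with over 40 N, if the wrist force passes 120 N, or if a joint passes its speed limit or range.

## Working session

There is one attempt and no reset: what is moved stays moved. The work goes in short steps, Python scripts to look and compute and a shell command to move; the robot and the scene stay as the last step left them, time stands still between calls to the robot, and variables do not carry over. Pictures are saved under pics/ and viewed, and the job is handed in when it is done.

```bash
mkdir -p pics; ls; cat > h.py <<'E'
import numpy as np, cv2
from plant import robot
def snap(n,f):
    c=robot.read_camera(n); cv2.imwrite(f'pics/{f}.png',c['color'][:,:,::-1]); np.savez(f'pics/{f}.npz',**c); return c
def ray(c,u,v):
    T=np.array(c['cam_to_world']); d=np.array([(u-c['cx'])/c['fx'],-(v-c['cy'])/c['fy'],-1.]); return T[:3,3],T[:3,:3]@d
def atz(c,u,v,z):
    o,d=ray(c,u,v); return o+d*(z-o[2])/d[2]
def proj(c,p):
    T=np.array(c['cam_to_world']); q=T[:3,:3].T@(np.array(p,float)-T[:3,3]); return np.array([c['cx']+c['fx']*q[0]/-q[2], c['cy']-c['fy']*q[1]/-q[2]])
def tri(c1,p1,c2,p2):
    o1,d1=ray(c1,*p1);o2,d2=ray(c2,*p2);A=np.stack([d1,-d2],1);s=np.linalg.lstsq(A,o2-o1,rcond=None)[0]
    a=o1+d1*s[0];b=o2+d2*s[1];return (a+b)/2,np.linalg.norm(a-b)
E
python3 - <<'E'
from h import *
for n in ['scene','top','wrist']:
    c=snap(n,n+'0'); print(n,[k for k in c],c['fx'],c['fy'],c['cx'],c['cy'],np.round(c['cam_to_world'],3).tolist())
print(robot.read_state(),robot.hold_point_z)
E
```

```text
pics
scene ['color', 'fx', 'fy', 'cx', 'cy', 'cam_to_world'] 515.1801406981758 515.1801406981758 275.70839878793714 209.51325864892252 [[-0.163, -0.709, 0.686, 1534.909], [0.987, -0.116, 0.115, 155.312], [-0.002, 0.695, 0.719, 1165.483], [0.0, 0.0, 0.0, 1.0]]
top ['color', 'fx', 'fy', 'cx', 'cy', 'cam_to_world'] 489.18597765835597 489.18597765835597 285.19956225927285 206.2074610943364 [[0.005, 0.979, -0.205, 218.894], [-1.0, 0.005, -0.003, 7.125], [-0.002, 0.205, 0.979, 1454.736], [0.0, 0.0, 0.0, 1.0]]
wrist ['color', 'fx', 'fy', 'cx', 'cy', 'cam_to_world'] 368.66655656501604 368.66655656501604 286.23799062153745 205.36840489370462 [[0.411, -0.875, -0.256, 182.664], [0.912, 0.394, 0.117, 601.94], [-0.001, -0.281, 0.96, 383.481], [0.0, 0.0, 0.0, 1.0]]
{'clock': 0.15, 'joint_positions': array([-1.18850475,  0.41781874, -0.01031743,  1.61398809,  0.00472667,
        1.11070958, -0.05297667]), 'qvel': array([-0.0015715 , -0.00205555,  0.00085538, -0.00131507,  0.00113901,
        0.00138251,  0.00090179]), 'tau': array([ 1.30025375e-03, -8.51535845e+01,  6.39747865e-01, -4.26136172e+01,
       -4.88010014e-02,  1.71212561e-02,  3.43835313e-05]), 'tool_pos': array([256.90796091, 569.46162199, 205.00034361]), 'orientation': array([3.14149822e+00, 8.95915846e-04, 1.14706054e+00]), 'ft_force': array([ 0.25880783, -0.32470956,  0.40828396]), 'ft_torque': array([-0.05941328, -0.0279846 ,  0.02021409]), 'grip_width': 93.92324462933213} 18.8
```

View pics/scene0.png

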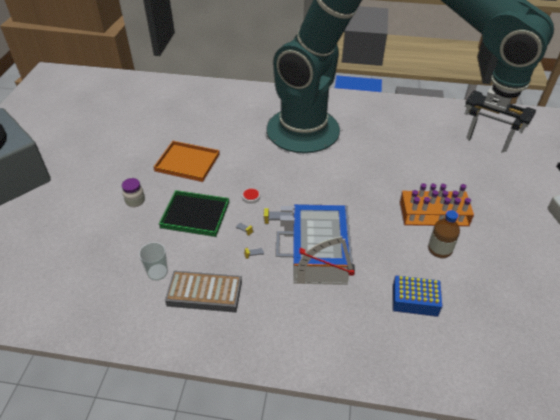

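View pics/top0.png

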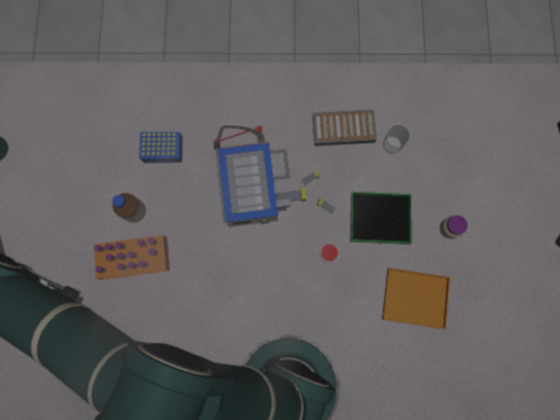

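View pics/wrist0.png

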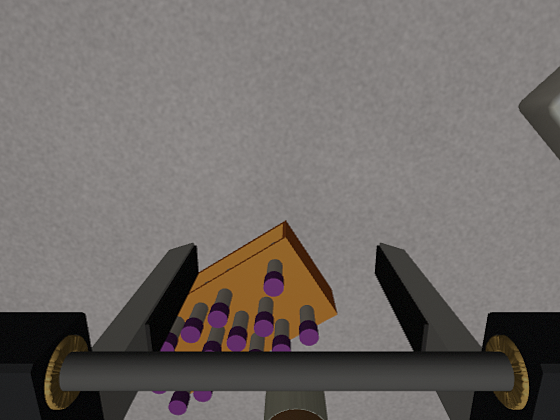

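The top view shows the incubator at about (247,182), the locked key's tab at (304,195), the bar at about (287,165), the green tray at (381,217) and the red pointer at (240,132). Next I'll zoom in and measure.

```bash
python3 - <<'E'
from h import *
t=cv2.imread('pics/top0.png');s=cv2.imread('pics/scene0.png')
a=cv2.resize(t[110:260,190:420],None,fx=3.4,fy=3.4,interpolation=cv2.INTER_CUBIC);cv2.imwrite('pics/tz.png',a)
a=cv2.resize(s[180:300,220:370],None,fx=5,fy=5,interpolation=cv2.INTER_CUBIC);cv2.imwrite('pics/sz.png',a)
for cam in ['top','scene']:
    robot.read_camera(cam)
    for q in ['key','flap','flap_bar','tray_in','pointer_tip','lock','key_center','hinge']:
        r=robot.outline_of(cam,q); print(cam,q,[(round(x['score'],2),np.round(x['point'],1).tolist(),int(x['mask'].sum())) for x in r])
        if r: np.savez(f'pics/m_{cam}_{q}.npz',*[x['mask'] for x in r])
E
```

```text
top key [(0.55, [295.0, 199.0], 259), (0.46, [310.0, 179.7], 125), (0.21, [128.6, 205.2], 736)]
top flap [(0.96, [248.3, 180.8], 4072)]
top flap_bar [(0.63, [247.9, 180.9], 4035)]
top tray_in [(0.67, [415.7, 298.4], 3337), (0.58, [382.6, 220.4], 3079)]
top pointer_tip [(0.44, [257.3, 127.8], 26)]
top lock [(0.72, [248.0, 179.6], 5174)]
top key_center [(0.8, [295.2, 196.9], 247), (0.68, [309.4, 176.7], 97), (0.62, [323.2, 207.6], 149)]
top hinge [(0.69, [249.0, 183.1], 5232), (0.44, [250.2, 177.2], 4287), (0.4, [236.9, 131.7], 103)]
scene key [(0.61, [251.7, 249.6], 116), (0.58, [270.8, 217.0], 242), (0.22, [248.7, 198.3], 233)]
scene flap [(0.89, [318.2, 231.9], 3056)]
scene flap_bar [(0.67, [317.2, 227.8], 2772), (0.63, [428.7, 205.4], 2357), (0.52, [248.0, 199.3], 212)]
scene tray_in [(0.94, [183.7, 160.4], 1803), (0.89, [192.8, 212.4], 2346)]
scene pointer_tip [(0.47, [319.2, 259.0], 122)]
scene lock [(0.66, [316.1, 243.0], 5083), (0.6, [318.0, 228.2], 2953)]
scene key_center [(0.7, [268.2, 215.4], 208), (0.64, [249.3, 226.6], 119), (0.63, [252.8, 252.1], 114)]
scene hinge [(0.59, [270.0, 213.7], 226), (0.55, [317.9, 241.6], 4888)]
```

View pics/tz.png

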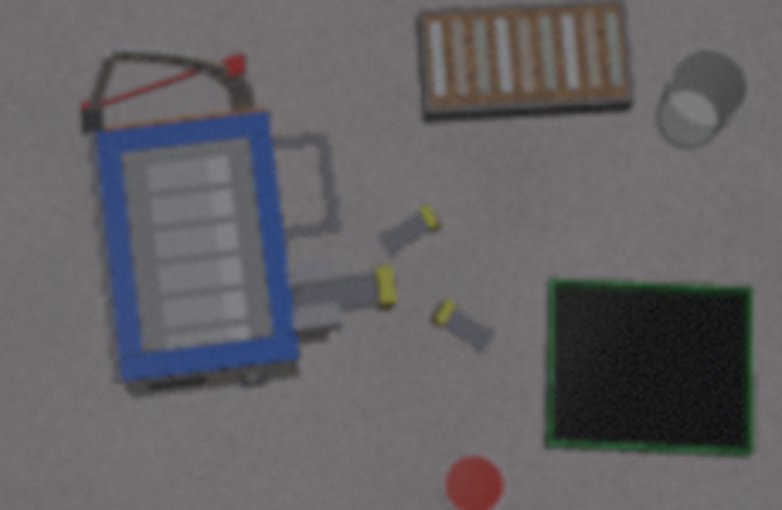

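View pics/sz.png

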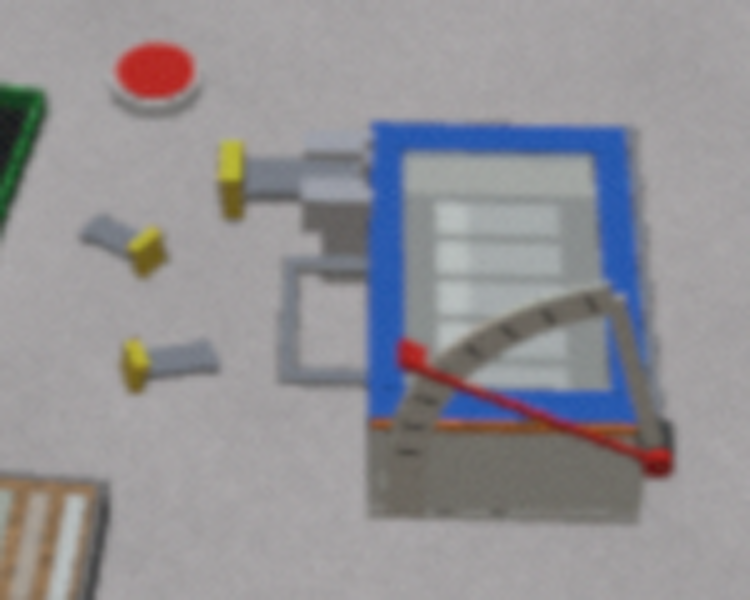

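```bash
cat > fit.py <<'E'
from h import *
from scipy.optimize import least_squares
T=dict(np.load('pics/top0.npz'));S=dict(np.load('pics/scene0.npz'))
def Z(cx,cy,k): return (cx/3.4+190,cy/3.4+110) if k=='t' else (cx/5+220,cy/5+180)
F=[('t',97,133,(110,2,5)),('t',269,113,(110,-150,5)),('t',299,357,(-110,-150,5)),('t',121,381,(-110,2,5)),
('s',370,124,(-110,-150,5)),('s',630,128,(-110,2,5)),('s',368,424,(110,-150,5)),('s',640,430,(110,2,5)),
('t',387,284,(-60,-230,20)),('s',231,180,(-60,-232,6)),
('t',323,137,(80,-195,3)),('t',334,230,(0,-195,3)),('s',289,262,(0,-195,3)),('s',289,381,(80,-195,3))]
def H(p,l):
    c,s=np.cos(p[2]),np.sin(p[2]); return np.array([p[0]+c*l[0]-s*l[1],p[1]+s*l[0]+c*l[1],86+l[2]])
def res(p):
    r=[proj(T if k=='t' else S,H(p,l))-Z(a,b,k) for k,a,b,l in F]
    return np.concatenate(r)
r=least_squares(res,[600,100,0.],x_scale=[100,100,.1],loss='soft_l1')
if __name__=='__main__':
    print('hinge',r.x);print(np.round(res(r.x).reshape(-1,2),1).tolist())
    def rp(q):
        l=(q[1],-150*np.cos(q[0]),150*np.sin(q[0]))
        return np.concatenate([proj(S,H(r.x,l))-Z(412,355,'s'),proj(T,H(r.x,l))-Z(234,66,'t'),proj(S,H(r.x,(q[1],0,0)))-Z(658,461,'s'),proj(T,H(r.x,(q[1],0,0)))-Z(90,105,'t')])
    q=least_squares(rp,[.7,128.]);print('pointer',q.x,np.round(q.fun,1))
    for n,l in dict(key=(-60,-230,6),lock=(-60,-172.5,6),bar=(40,-195,0)).items(): print(n,H(r.x,l))
    # tray: rim corners z=22
    tc=[(552,281),(750,289),(750,453),(548,446)]
    P=np.array([atz(T,*Z(a,b,'t'),22) for a,b in tc]);print('tray',P.round(0).tolist(),P.mean(0),np.linalg.norm(P-np.roll(P,1,0),axis=1))
    # others approx
    for n,(u,v,z) in dict(dish=(329,252,15),sk1=(323,205,20),sk2=(310,179,20),case=(344,128,33),beaker=(390,145,10),jar=(455,226,75)).items(): print(n,atz(T,u,v,z).round(0))
E
python3 fit.py
```

```text
hinge [5.68079944e+02 1.95258527e+02 1.29655070e-01]
[[-1.7, -1.1], [-0.7, -1.4], [-0.4, 0.1], [-1.3, -0.4], [-0.3, -0.8], [-0.3, -0.4], [-0.7, -1.5], [2.7, -1.2], [-0.5, -0.1], [-1.2, -0.5], [-0.0, -0.3], [0.2, -1.4], [-0.6, -0.2], [-1.6, -1.7]]
pointer [  0.54754968 128.85702426] [-0.2  0.4  0.1 -1.7 -1.3 -0.5  0.6  1.6]
key [538.32073739 -40.56850583  92.        ]
lock [530.88644077  16.44887076  92.        ]
bar [632.95616831   7.06693492  86.        ]
tray [[561.0, -191.0, 22.0], [555.0, -366.0, 22.0], [409.0, -359.0, 22.0], [414.0, -184.0, 22.0]] [ 484.93355072 -274.89424926   22.        ] [147.18719694 174.9326011  145.99807746 174.83393215]
dish [ 383. -119.   15.]
sk1 [ 523. -102.   20.]
sk2 [604. -64.  20.]
case [ 763. -168.   33.]
beaker [ 716. -313.   10.]
jar [ 452. -474.   75.]
```

```bash
cat > mv.py <<'E'
import sys; from h import *
from scipy.spatial.transform import Rotation as R
def rel(pos,rpy):
    s=robot.read_state(); A=R.from_euler('xyz',s['orientation']); B=R.from_euler('xyz',rpy)
    print('from',s['tool_pos'].round(1),s['orientation'].round(3),'F',s['ft_force'].round(1),'w',round(s['grip_width'],1),'t',round(s['clock'],2))
    print('shift',A.inv().apply(np.array(pos)-s['tool_pos']).round(1),'turn',(A.inv()*B).as_rotvec().round(4))
if __name__=='__main__':
    a=[float(x) for x in sys.argv[1:]]; rel(a[:3],a[3:6])
E
python3 mv.py 538 -41 200 3.1416 0 0.13
```

```text
from [257.  569.7 205.4] [3.142 0.    1.147] F [-0.2 -1.  -0.1] w 93.9 t 1.05
shift [-441.1  507.3    5.5] turn [1.000e-04 1.000e-04 1.017e+00]
```

```bash
python3 -m pendant '[[[-441,507,5],[0,0,1.017]],[[-441,507,5],[0,0,1.017]],[[-441,507,5],[0,0,1.017]],[[-441,507,5],[0,0,1.017]],[[-441,507,5],[0,0,1.017]],[[-441,507,5],[0,0,1.017]],[[-441,507,5],[0,0,1.017]],[[-441,507,5],[0,0,1.017]],[[-441,507,5],[0,0,1.017]],[[-441,507,5],[0,0,1.017]],[[-441,507,5],[0,0,1.017]],[[-441,507,5],[0,0,1.017]],[[-441,507,5],[0,0,1.017]],[[-441,507,5],[0,0,1.017]],[[-441,507,5],[0,0,1.017]],[[-441,507,5],[0,0,1.017]],[[-441,507,5],[0,0,1.017]],[[-441,507,5],[0,0,1.017]],[[-441,507,5],[0,0,1.017]],[[-441,507,5],[0,0,1.017]]]' 0.35 40
python3 - <<'E'
from h import *
c=snap('wrist','w1');snap('scene','s1')
E
python3 mv.py 538 -41 200 3.1416 0 0.13
```

```text
clock: 2.72
tool_pos: [537.5, -39.5, 200.4]
orientation: [-3.141, 0.0, 0.131]
ft_force: [-0.2, 0.5, -0.5]
grip_width: 61.1
from [537.6 -39.4 200.6] [-3.141 -0.     0.132] F [-0.5 -0.4 -0.1] w 61.2 t 2.82
shift [0.2 1.7 0.6] turn [-0.0005 -0.0001  0.002 ]
```

View pics/w1.png

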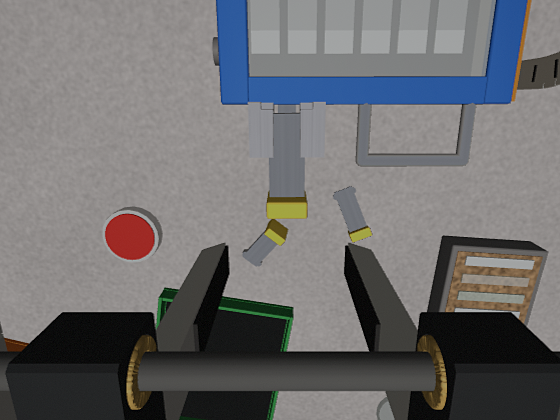

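The wrist view shows the tab at about (287,208), the bar at (413,160) and the flap's free edge at row ~103. I'll check the fit against these.

```bash
python3 - <<'E' 2>&1 | tail -30
from fit import *
W=dict(np.load('pics/w1.npz'))
p=r.x
for n,l in dict(tab_t1=(-76,-237,24),tab_t2=(-44,-237,24),tab_t3=(-44,-223,24),tab_t4=(-76,-223,24),bar0=(0,-195,5),bar1=(80,-195,5),fc1=(-110,-150,5),fc2=(110,-150,5)).items(): print(n,proj(W,H(p,l)).round(1))
print(np.round(W['cam_to_world'],2).tolist())
im=cv2.imread('pics/w1.png');cv2.imwrite('pics/w1z.png',cv2.resize(im[80:280,200:500],None,fx=2.6,fy=2.6,interpolation=cv2.INTER_CUBIC))
E
```

```text
tab_t1 [265.7 217.8]
tab_t2 [307.3 217.9]
tab_t3 [307.7 200.3]
tab_t4 [265.4 200.2]
bar0 [363.  159.6]
bar1 [464.8 159.8]
fc1 [220.1  99.7]
fc2 [513.  100.3]
[[0.99, -0.13, -0.04, 527.49], [0.13, 0.95, 0.28, 40.46], [-0.0, -0.28, 0.96, 379.04], [0.0, 0.0, 0.0, 1.0]]
```

View pics/w1z.png

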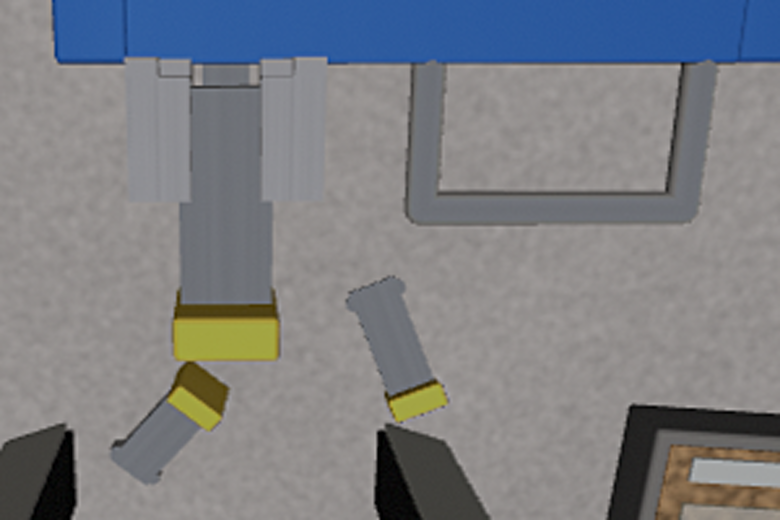

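```bash
python3 mv.py 538.4 -41.3 72 3.1416 0 0.13
```

```text
from [537.6 -39.4 200.6] [-3.141 -0.     0.132] F [-0.5 -0.4 -0.1] w 61.2 t 2.82
shift [  0.5   2.1 128.6] turn [-0.0005 -0.0001  0.002 ]
```

```bash
python3 -m pendant '[[[0.5,2,30],[0,0,0]],[[0.5,2,60],[0,0,0]],[[0.5,2,90],[0,0,0]],[[0.5,2,110],[0,0,0]],[[0.5,2,120],[0,0,0]],[[0.5,2,128],[0,0,0]],[[0.5,2,128],[0,0,0]],[[0.5,2,128],[0,0,0]]]'
python3 -m pendant '[[[0,0,0],[0,0,0]],[[0,0,0],[0,0,0]],[[0,0,0],[0,0,0]],[[0,0,0],[0,0,0]],[[0,0,0],[0,0,0]],[[0,0,0],[0,0,0]],[[0,0,0],[0,0,0]],[[0,0,0],[0,0,0]]]' 1 45
python3 - <<'E'
from h import *
c=snap('wrist','w2')
E
```

```text
clock: 3.48
tool_pos: [539.0, -42.5, 73.3]
orientation: [3.142, -0.001, 0.13]
ft_force: [0.1, -0.4, 0.1]
grip_width: 60.8
clock: 4.15
tool_pos: [538.7, -42.7, 72.7]
orientation: [3.142, -0.0, 0.13]
ft_force: [-0.2, -1.0, 3.2]
grip_width: 31.7
```

View pics/w2.png

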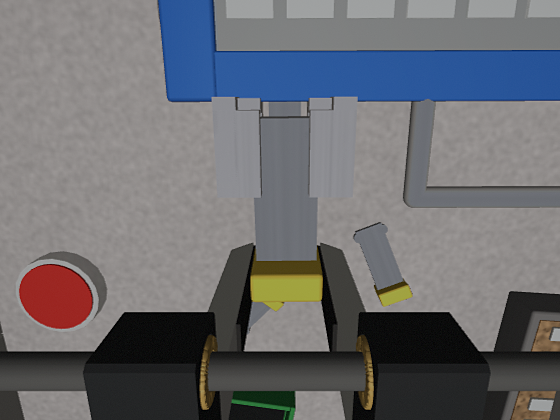

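The wrist view shows the tab clamped between the pads at about (287,285), with the reported opening at 31.7 mm. Now I'll pull along box -y, which is tool +y.

```bash
python3 -m pendant '[[[0,5,0],[0,0,0]],[[0,10,0],[0,0,0]],[[0,15,0],[0,0,0]],[[0,20,0],[0,0,0]],[[0,27,0],[0,0,0]],[[0,35,0],[0,0,0]],[[0,45,0],[0,0,0]],[[0,55,0],[0,0,0]],[[0,65,0],[0,0,0]],[[0,65,0],[0,0,0]],[[0,65,0],[0,0,0]],[[0,65,0],[0,0,0]]]'
python3 - <<'E'
from h import *
c=snap('wrist','w3');c=snap('scene','s3')
E
python3 mv.py 485 -260 150 3.1416 0 0.13
```

```text
clock: 5.2
tool_pos: [547.0, -106.9, 72.4]
orientation: [-3.141, 0.0, 0.13]
ft_force: [-0.1, 0.5, -0.1]
grip_width: 32.1
from [ 547.  -106.6   72.4] [-3.141  0.     0.131] F [0.1 0.2 0.1] w 31.8 t 5.3
shift [-81.5 144.  -77.6] turn [-0.0002  0.0001  0.0008]
```

View pics/w3.png

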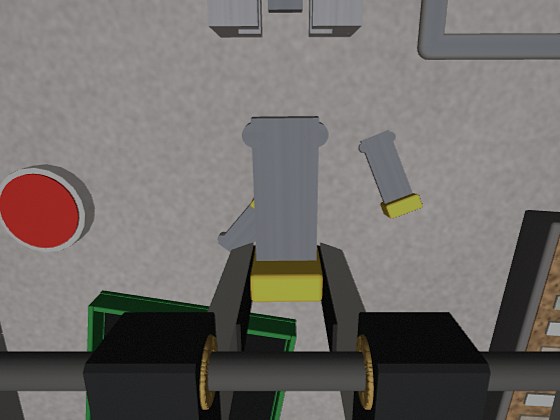

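The key is clear of the bracket. Next I'll carry it over the tray.

```bash
python3 mv.py 485 -312 120 3.1416 0 -0.036
```

```text
from [ 547.  -106.6   72.4] [-3.141  0.     0.131] F [0.1 0.2 0.1] w 31.8 t 5.3
shift [-88.3 195.6 -47.6] turn [-2.000e-04  1.000e-04  1.668e-01]
```

```bash
python3 -m pendant '[[[0,5,-25],[0,0,0]],[[-8,30,-45],[0,0,0.02]],[[-22,60,-48],[0,0,0.05]],[[-36,90,-48],[0,0,0.08]],[[-52,120,-48],[0,0,0.11]],[[-66,150,-48],[0,0,0.14]],[[-80,178,-48],[0,0,0.167]],[[-88,192,-48],[0,0,0.167]],[[-88,196,-48],[0,0,0.167]],[[-88,196,-48],[0,0,0.167]],[[-88,196,-48],[0,0,0.167]]]'
python3 mv.py 485 -312 7 3.1416 0 -0.036
python3 - <<'E'
from h import *
snap('scene','s4')
E
```

```text
clock: 6.22
tool_pos: [485.8, -311.7, 120.3]
orientation: [-3.141, 0.0, -0.036]
ft_force: [0.7, 0.5, -0.5]
grip_width: 31.6
from [ 485.8 -311.7  120.3] [-3.141  0.    -0.036] F [ 0.7  0.5 -0.5] w 31.6 t 6.22
shift [ -0.8   0.4 113.3] turn [-0.0005  0.      0.0003]
```

View pics/s4.png

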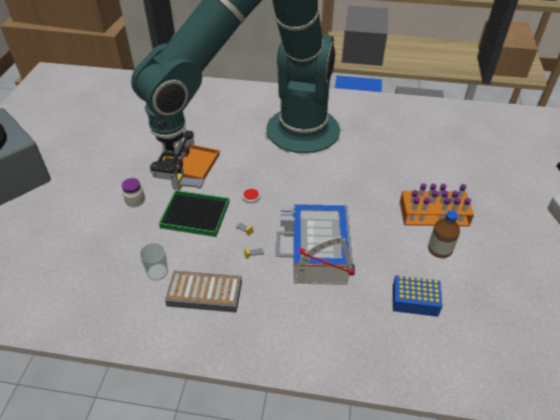

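The key (tab at (178,181)) is held above the tray. I'll check the projected landing spot before lowering.

```bash
python3 - <<'E'
from h import *
S=dict(np.load('pics/s4.npz'))
for p in [(485,-312,139),(485,-312,23),(485,-275,5),(561,-191,22),(414,-184,22),(409,-359,22),(555,-366,22)]: print(p,proj(S,p).round(0))
E
python3 -m pendant '[[[-0.5,0,25],[0,0,0]],[[-0.5,0,50],[0,0,0]],[[-0.5,0,75],[0,0,0]],[[-0.5,0,92],[0,0,0]],[[-0.5,0,103],[0,0,0]],[[-0.5,0,110],[0,0,0]],[[-0.5,0,113],[0,0,0]],[[-0.5,0,113],[0,0,0]],[[-0.5,0,113],[0,0,0]]]'
```

```text
(485, -312, 139) [178. 181.]
(485, -312, 23) [183. 208.]
(485, -275, 5) [195. 214.]
(561, -191, 22) [215. 231.]
(414, -184, 22) [228. 197.]
(409, -359, 22) [175. 190.]
(555, -366, 22) [159. 223.]
clock: 7.02
tool_pos: [485.2, -313.0, 8.3]
orientation: [3.141, -0.001, -0.037]
ft_force: [-1.0, -0.0, -0.4]
grip_width: 31.7
```

```bash
python3 -m pendant '[[[0,0,1],[0,0,0]],[[0,0,2],[0,0,0]],[[0,0,2],[0,0,0]]]'
python3 -m pendant '[[[0,0,0],[0,0,0]],[[0,0,0],[0,0,0]],[[0,0,0],[0,0,0]],[[0,0,0],[0,0,0]],[[0,0,0],[0,0,0]],[[0,0,0],[0,0,0]]]' 0.4
python3 -m pendant '[[[0,0,-10],[0,0,0]],[[0,0,-30],[0,0,0]],[[0,0,-60],[0,0,0]],[[0,0,-95],[0,0,0]],[[0,0,-130],[0,0,0]],[[0,0,-165],[0,0,0]],[[0,0,-190],[0,0,0]],[[0,0,-190],[0,0,0]]]'
python3 - <<'E'
from h import *
snap('wrist','w5');snap('scene','s5')
E
```

```text
clock: 7.27
tool_pos: [484.9, -312.9, 5.8]
orientation: [3.141, -0.001, -0.037]
ft_force: [-0.5, 0.9, -0.2]
grip_width: 31.7
clock: 7.77
tool_pos: [484.7, -312.9, 5.5]
orientation: [3.141, -0.0, -0.037]
ft_force: [-0.0, 0.3, -1.5]
grip_width: 56.3
clock: 8.43
tool_pos: [486.2, -314.3, 201.3]
orientation: [3.139, -0.007, -0.037]
ft_force: [-0.0, -0.2, 0.4]
grip_width: 56.4
```

View pics/w5.png

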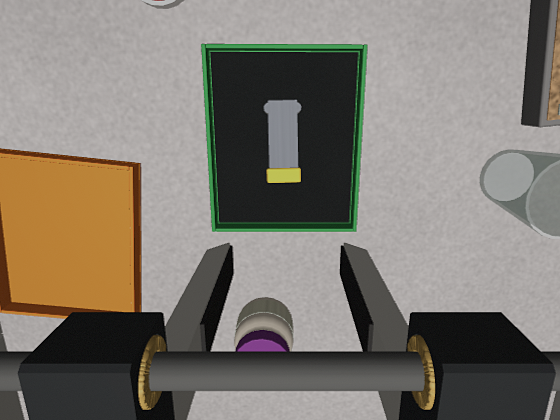

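View pics/s5.png

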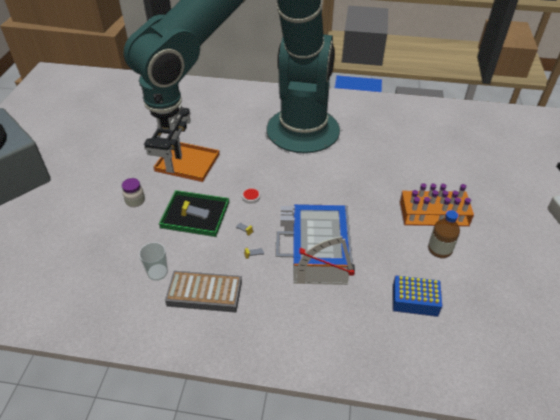

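The key lies flat in the green tray: (283,140) in the wrist view, (193,211) in the scene view. Next I'll move above the bar with the jaws across it, and get a closer view of the pointer.

```bash
python3 mv.py 633 7 210 3.1416 0 1.70
```

```text
from [ 484.9 -312.9  196.7] [ 3.141e+00 -2.000e-03 -3.700e-02] F [ 0.9  1.4 -1.1] w 56.3 t 8.53
shift [ 136.2 -325.2  -13.1] turn [ 2.100e-03 -1.200e-03 -1.737e+00]
```

```bash
python3 -m pendant '[[[136,-325,-13],[0,0,-1.737]],[[136,-325,-13],[0,0,-1.737]],[[136,-325,-13],[0,0,-1.737]],[[136,-325,-13],[0,0,-1.737]],[[136,-325,-13],[0,0,-1.737]],[[136,-325,-13],[0,0,-1.737]],[[136,-325,-13],[0,0,-1.737]],[[136,-325,-13],[0,0,-1.737]],[[136,-325,-13],[0,0,-1.737]],[[136,-325,-13],[0,0,-1.737]],[[136,-325,-13],[0,0,-1.737]],[[136,-325,-13],[0,0,-1.737]],[[136,-325,-13],[0,0,-1.737]],[[136,-325,-13],[0,0,-1.737]],[[136,-325,-13],[0,0,-1.737]],[[136,-325,-13],[0,0,-1.737]],[[136,-325,-13],[0,0,-1.737]],[[136,-325,-13],[0,0,-1.737]],[[136,-325,-13],[0,0,-1.737]]]' 0.5
python3 mv.py 633 7 67 3.1416 0 1.70
python3 - <<'E'
from h import *
snap('wrist','w6')
E
```

```text
clock: 10.12
tool_pos: [632.5, 6.9, 208.3]
orientation: [-3.141, 0.0, 1.698]
ft_force: [1.4, 0.4, 0.2]
grip_width: 46.9
from [632.5   6.9 208.3] [-3.141  0.     1.698] F [1.4 0.4 0.2] w 46.9 t 10.12
shift [  0.    0.6 141.3] turn [-0.0003  0.0002 -0.0018]
```

View pics/w6.png

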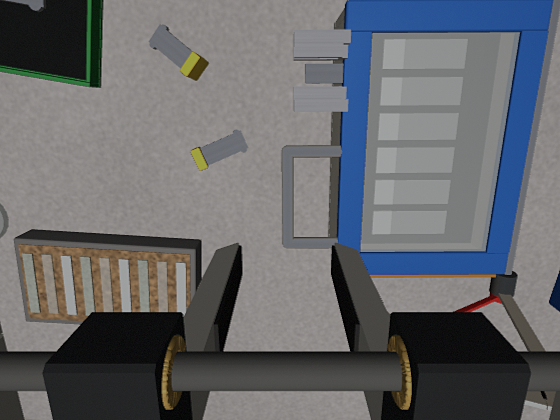

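The bar is at column ~288, rows 150–243, midway between the fingers. The pointer is mostly hidden by the gripper.

```bash
python3 - <<'E'
from fit import *
W=dict(np.load('pics/w6.npz'));p=r.x
for n,l in dict(bar0=(0,-195,5),bar1=(80,-195,5),fc1=(-110,-150,5),fc2=(110,-150,5),fc3=(110,2,5),hp=(128,0,0),hp2=(128,-75*np.cos(.55),75*np.sin(.55))).items(): print(n,proj(W,H(p,l)).round(1))
im=cv2.imread('pics/w6.png');cv2.imwrite('pics/w6z.png',cv2.resize(im[130:330,260:560],None,fx=2.6,fy=2.6,interpolation=cv2.INTER_CUBIC))
E
```

```text
bar0 [288.2 152.2]
bar1 [288.2 244.9]
fc1 [350.7  -1.1]
fc2 [339.  276.2]
fc3 [510.6 275.9]
hp [501.9 291.2]
hp2 [450.1 315.8]
```

View pics/w6z.png

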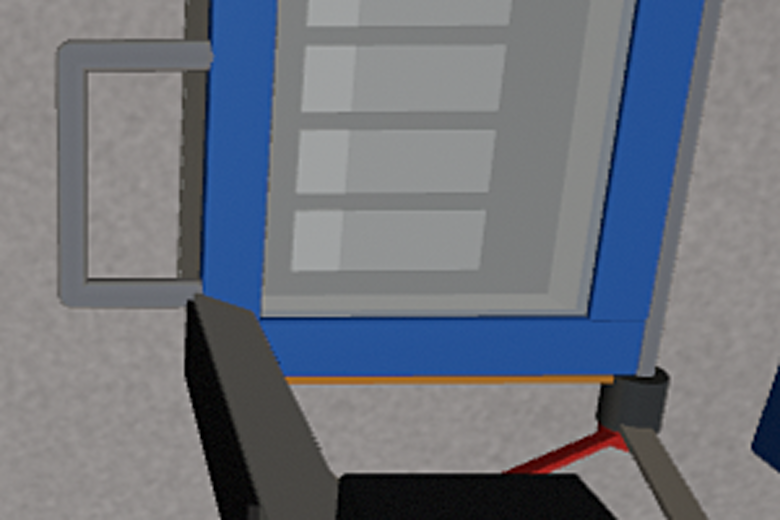

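```bash
python3 -m pendant '[[[0,0.5,35],[0,0,0]],[[0,0.5,70],[0,0,0]],[[0,0.5,100],[0,0,0]],[[0,0.5,122],[0,0,0]],[[0,0.5,134],[0,0,0]],[[0,0.5,141],[0,0,0]],[[0,0.5,141],[0,0,0]],[[0,0.5,141],[0,0,0]]]'
python3 -m pendant '[[[0,0,0],[0,0,0]],[[0,0,0],[0,0,0]],[[0,0,0],[0,0,0]],[[0,0,0],[0,0,0]],[[0,0,0],[0,0,0]],[[0,0,0],[0,0,0]],[[0,0,0],[0,0,0]],[[0,0,0],[0,0,0]]]' 1 30
python3 - <<'E'
from h import *
snap('wrist','w7')
E
```

```text
clock: 10.83
tool_pos: [633.7, 6.9, 68.5]
orientation: [3.14, 0.0, 1.7]
ft_force: [0.2, 0.4, -0.4]
grip_width: 46.9
clock: 11.5
tool_pos: [633.0, 7.9, 67.6]
orientation: [3.142, -0.001, 1.701]
ft_force: [-1.6, 4.7, 3.7]
grip_width: 9.2
```

View pics/w7.png

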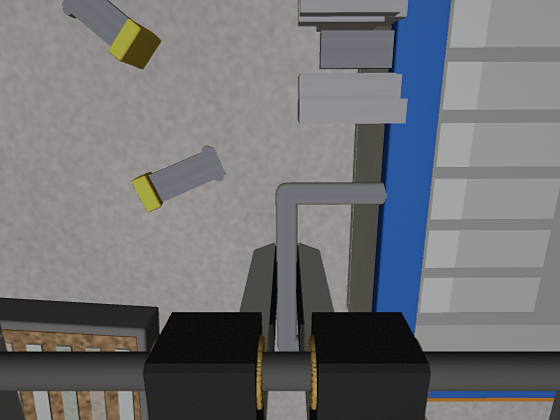

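The bar is gripped (9.2 mm opening). I'll lift it along the arc.

```bash
python3 -m pendant '[[[0.5,0,-5],[0,0,0]],[[1,0,-12],[0,0,0]],[[2,0,-20],[0,0,0]],[[3,0,-29],[0,0,0]],[[5,0,-38.7],[0,0,0]],[[7,0,-48],[0,0,0]],[[9.5,0,-57.6],[0,0,0]],[[12.5,0,-67],[0,0,0]],[[16,0,-75.9],[0,0,0]],[[20,0,-84.8],[0,0,0]],[[22,0,-89],[0,0,0]],[[24.5,0,-93.5],[0,0,0]],[[27,0,-98],[0,0,0]],[[29,0,-101],[0,0,0]],[[29,0,-101],[0,0,0]],[[29,0,-101],[0,0,0]],[[29,0,-101],[0,0,0]]]'
python3 - <<'E'
from h import *
snap('scene','s8'); snap('top','t8')
s=robot.read_state();print(s['tool_pos'],s['ft_force'],s['grip_width'])
a=cv2.imread('pics/s8.png');cv2.imwrite('pics/s8z.png',cv2.resize(a[180:300,220:370],None,fx=5,fy=5,interpolation=cv2.INTER_CUBIC))
a=cv2.imread('pics/t8.png');cv2.imwrite('pics/t8z.png',cv2.resize(a[110:260,190:420],None,fx=3.4,fy=3.4,interpolation=cv2.INTER_CUBIC))
E
```

```text
clock: 12.97
tool_pos: [629.4, 34.8, 168.6]
orientation: [3.142, 0.001, 1.699]
ft_force: [0.7, -4.9, 1.6]
grip_width: 8.7
[629.40594068  34.70592536 168.50934729] [ 0.30091502 -5.17533002  0.49535825] 8.99435396326026
```

View pics/s8z.png

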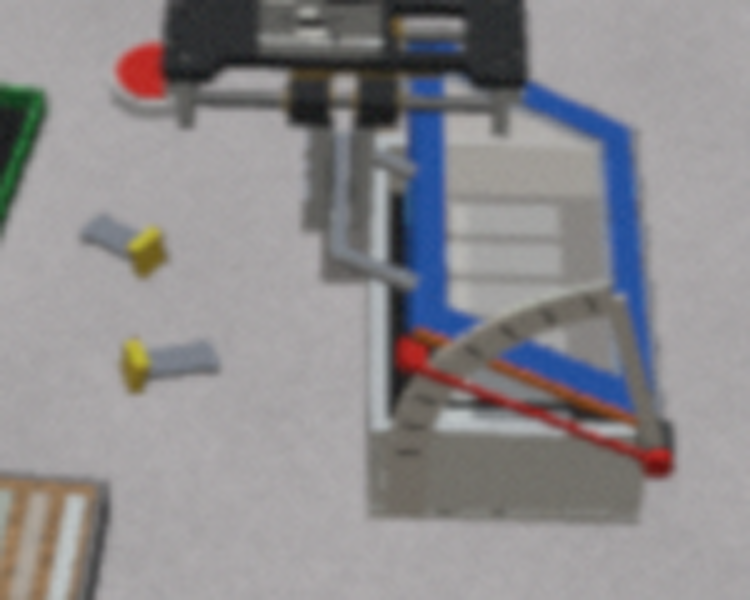

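View pics/t8z.png

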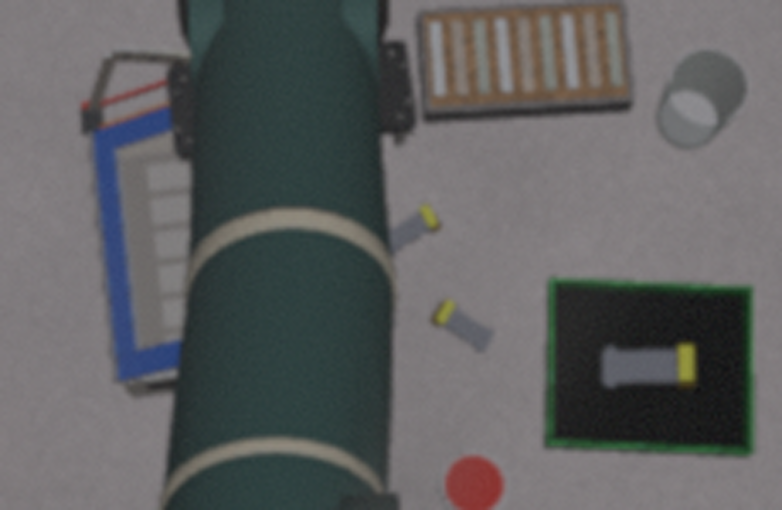

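The scene view shows the needle from (412,355) to (658,461) and the orange stripe from (412,332) to (635,418), in zoomed pixels. I'll fit both as lines and convert them to angles.

```bash
python3 - <<'E'
from fit import *
c=dict(np.load('pics/s8.npz'));im=c['color'].astype(int);p=r.x
R_,G,B=im[...,0],im[...,1],im[...,2]
v,u=np.mgrid[:420,:560]
roi=(u>298)&(u<356)&(v>240)&(v<280)
red=roi&(R_>110)&(G<60)&(B<75)
# exclude knob ends
red&=(u>307)&(u<346)
org=roi&(R_-B>60)&(G>60)&(R_>110)&(G<150)&(u<346)
# by column sub-pixel centroid
def line(m):
    us,vs=[],[]
    for x in range(300,350):
        k=np.where(m[:,x])[0]
        if len(k): us.append(x);vs.append(k.mean())
    us,vs=np.array(us),np.array(vs)
    q=np.polyfit(us,vs,1);k=abs(np.polyval(q,us)-vs)<1.2;return np.polyfit(us[k],vs[k],1),k.sum(),us.min(),us.max()
ln,lo=line(red),line(org);print(ln,lo)
def pred(th,x,z,c=c):
    R=lambda rr:(x,-rr*np.cos(th)+z*np.sin(th),rr*np.sin(th)+z*np.cos(th))
    a,b=proj(c,H(p,R(30))),proj(c,H(p,R(130)))
    return (b[1]-a[1])/(b[0]-a[0])
from scipy.optimize import brentq
print('needle',brentq(lambda t:pred(t,128,0)-ln[0][0],.2,1.2),'stripe',brentq(lambda t:pred(t,110,0)-lo[0][0],.2,1.2))
for t in (.45,.5,.55,.6,.65): print(t,pred(t,128,0),pred(t,110,0))
E
```

```text
(array([  0.39701526, 132.68305613]), np.int64(25), np.int64(308), np.int64(345)) (array([  0.30794276, 156.99677637]), np.int64(13), np.int64(304), np.int64(345))
needle 0.519720063787772 stripe 0.41131386822843796
0.45 0.336288736665168 0.33977707824144926
0.5 0.3792578860879504 0.38325084196331527
0.55 0.42528436154092486 0.4298135761816213
0.6 0.47496384614101206 0.48006693737291195
0.65 0.5290304768133124 0.5347522917137578
```

```bash
python3 - <<'E'
from fit import *
c=dict(np.load('pics/s8.npz'));p=r.x
acc=[robot.read_camera('scene')['color'].astype(float) for _ in range(4)]
a=np.mean(acc,0).astype(np.uint8)[:,:,::-1].copy();cv2.imwrite('pics/s9.png',a)
b=cv2.resize(a[240:280,290:360],None,fx=11,fy=11,interpolation=cv2.INTER_CUBIC)
def P(l): q=proj(c,H(p,l)); return (q[0]-290+.5)*11,(q[1]-240+.5)*11
cv2.imwrite('pics/s9z.png',b)
for t in (.5,.55,.6):
  f=lambda x,rr,z:(x,-rr*np.cos(t)+z*np.sin(t),rr*np.sin(t)+z*np.cos(t))
  print(t,'needle',np.round([P(f(128,rr,0)) for rr in(0,150)]).tolist(),'stripeTop',np.round([P(f(110,rr,5)) for rr in(0,150)]).tolist(),'stripeBot',np.round([P(f(110,rr,-5)) for rr in(0,150)]).tolist(),'bar',proj(c,H(p,f(0,195,0))).round(1),proj(c,H(p,f(80,195,0))).round(1))
E
```

```text
0.5 needle [[668.0, 352.0], [123.0, 145.0]] stripeTop [[675.0, 280.0], [134.0, 73.0]] stripeBot [[651.0, 302.0], [112.0, 96.0]] bar [286.2 209.8] [285.5 232.3]
0.55 needle [[668.0, 352.0], [141.0, 127.0]] stripeTop [[676.0, 281.0], [153.0, 55.0]] stripeBot [[650.0, 302.0], [129.0, 78.0]] bar [288.  207.7] [287.5 230.2]
0.6 needle [[668.0, 352.0], [160.0, 110.0]] stripeTop [[677.0, 281.0], [172.0, 38.0]] stripeBot [[650.0, 302.0], [146.0, 61.0]] bar [290.1 205.5] [289.6 228.1]
```

View pics/s9z.png

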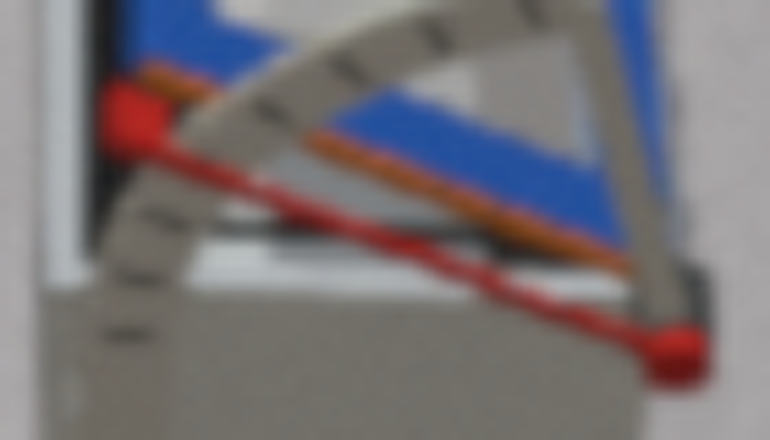

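```bash
python3 - <<'E'
from fit import *
c=dict(np.load('pics/s8.npz'));p=r.x
def P(l): q=proj(c,H(p,l)); return (q[0]-290+.5)*11,(q[1]-240+.5)*11
for x in (128,):
 for rr in (125,135,145):
  print(rr,[(d,*np.round(P((x,-rr*np.cos(np.radians(d)),rr*np.sin(np.radians(d)))))) for d in range(0,75,10)])
E
```

```text
125 [(0, np.float64(141.0), np.float64(338.0)), (10, np.float64(153.0), np.float64(282.0)), (20, np.float64(180.0), np.float64(226.0)), (30, np.float64(224.0), np.float64(174.0)), (40, np.float64(282.0), np.float64(125.0)), (50, np.float64(354.0), np.float64(84.0)), (60, np.float64(438.0), np.float64(50.0)), (70, np.float64(530.0), np.float64(25.0))]
135 [(0, np.float64(99.0), np.float64(337.0)), (10, np.float64(111.0), np.float64(276.0)), (20, np.float64(140.0), np.float64(216.0)), (30, np.float64(187.0), np.float64(159.0)), (40, np.float64(250.0), np.float64(107.0)), (50, np.float64(328.0), np.float64(61.0)), (60, np.float64(418.0), np.float64(24.0)), (70, np.float64(518.0), np.float64(-3.0))]
145 [(0, np.float64(57.0), np.float64(335.0)), (10, np.float64(69.0), np.float64(270.0)), (20, np.float64(100.0), np.float64(206.0)), (30, np.float64(150.0), np.float64(144.0)), (40, np.float64(217.0), np.float64(87.0)), (50, np.float64(301.0), np.float64(38.0)), (60, np.float64(398.0), np.float64(-2.0)), (70, np.float64(506.0), np.float64(-31.0))]
```

```bash
cat > ang.py <<'E'
from fit import *
from scipy.optimize import brentq
def angles(c,im,p=r.x):
    im=im.astype(float);R_,G,B=im[...,0],im[...,1],im[...,2]
    iR=np.clip(R_-np.maximum(G,B)-30,0,None)*(G-B<25); iO=np.clip(np.minimum(R_-G,G-B)-8,0,None)
    out={}
    for n,I,x,rng,vr in (('needle',iR,129,(308,348),(-5,5)),('stripe',iO,110,(319,346),(-5,5))):
        us,vs=[],[]
        for u in range(*rng):
            w=I[240:282,u]
            if w.sum()>25: us.append(u);vs.append((w*np.arange(240,282)).sum()/w.sum())
        us,vs=np.array(us),np.array(vs)
        k=np.ones(len(us),bool)
        for _ in range(4):
            q=np.polyfit(us[k],vs[k],1);k=abs(np.polyval(q,us)-vs)<.5
        def pred(th):
            f=lambda rr:proj(c,H(p,(x,-rr*np.cos(th),rr*np.sin(th))))
            a,b=f(20),f(120);return (b[1]-a[1])/(b[0]-a[0])
        out[n]=(brentq(lambda t:pred(t)-q[0],.1,1.3),q[0],k.sum(),len(k),us[k].min(),us[k].max(),abs(np.polyval(q,us)-vs)[k].std())
    return out
if __name__=='__main__':
    c=dict(np.load('pics/s8.npz'))
    print(angles(c,cv2.imread('pics/s9.png')[:,:,::-1]))
    try: print(angles(dict(np.load('pics/s5.npz')),cv2.imread('pics/s5.png')[:,:,::-1])['needle'])
    except Exception as e: print(e)
E
python3 ang.py
```

```text
{'needle': (0.49117513052334777, np.float64(0.3712479731812134), np.int64(24), 40, np.int64(308), np.int64(346), np.float64(0.13569561145570064)), 'stripe': (0.5424842421922712, np.float64(0.4225949350034364), np.int64(21), 21, np.int64(319), np.int64(343), np.float64(0.10673161456892524))}
f(a) and f(b) must have different signs
```

```bash
python3 - <<'E'
from fit import *
from scipy.optimize import brentq
for f,g in (('s8','s9'),('s5','s5'),('s4','s4'),('scene0','scene0')):
    c=dict(np.load(f'pics/{f}.npz'));im=cv2.imread(f'pics/{g}.png')[:,:,::-1].astype(float)
    R_,G,B=im[...,0],im[...,1],im[...,2]
    us,vs=[],[]
    for u in range(306,348):
        v0=253.2+(u-305)*.405; vv=np.arange(int(v0-3),int(v0+4)); 
        w=np.clip((R_-(G+B)/2)[vv,u]-20,0,None)*((G-B)[vv,u]<15)
        if w.sum()>20: us.append(u);vs.append((w*vv).sum()/w.sum())
    us,vs=np.array(us),np.array(vs);k=np.ones(len(us),bool)
    for _ in range(4):
        q=np.polyfit(us[k],vs[k],1);k=abs(np.polyval(q,us)-vs)<.6
    def pred(th):
        h=lambda rr:proj(c,H(r.x,(129,-rr*np.cos(th),rr*np.sin(th))))
        a,b=h(20),h(120);return (b[1]-a[1])/(b[0]-a[0])
    print(f,q,k.sum(),len(k),brentq(lambda t:pred(t)-q[0],.1,1.3), np.polyval(q,[351,302.5]))
# top image needle
c=dict(np.load('pics/top0.npz'))
im=cv2.imread('pics/top0.png');b=cv2.resize(im[120:155,205:275],None,fx=11,fy=11,interpolation=cv2.INTER_CUBIC);cv2.imwrite('pics/t0z.png',b)
for t in (.45,.5,.55,.6,.65): print(t,[((proj(c,H(r.x,(129,-rr*np.cos(t),rr*np.sin(t))))-[205,120]+.5)*11).round() .tolist()for rr in (0,75,150)])
E
```

```text
s8 [  0.39412745 133.49695819] 42 42 0.5168075341803027 [271.83569193 252.72051077]
s5 [  0.39287879 133.93270582] 40 42 0.5154320490123471 [271.83315964 252.77853853]
s4 [  0.39449567 133.44749981] 42 42 0.5172126413757445 [271.91547905 252.78243919]
scene0 [  0.39445778 133.46431447] 41 42 0.5171709717508312 [271.91899598 252.78779355]
0.45 [[138.0, 252.0], [378.0, 180.0], [629.0, 104.0]]
0.5 [[138.0, 252.0], [371.0, 176.0], [614.0, 97.0]]
0.55 [[138.0, 252.0], [362.0, 173.0], [598.0, 89.0]]
0.6 [[138.0, 252.0], [353.0, 169.0], [581.0, 82.0]]
0.65 [[138.0, 252.0], [344.0, 166.0], [562.0, 75.0]]
```

View pics/t0z.png

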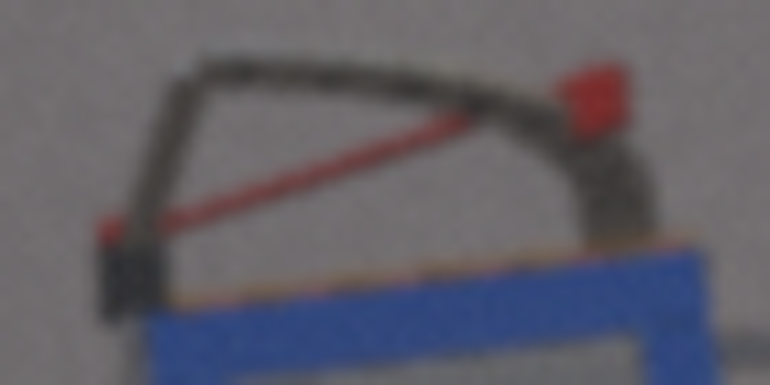

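```bash
python3 - <<'E'
from fit import *
T0=dict(np.load('pics/top0.npz'));S0=dict(np.load('pics/scene0.npz'))
im=T0['color'].astype(float);A=im[...,0]-(im[...,1]+im[...,2])/2
us,vs=[],[]
for u in range(220,247):
    v0=120+(230-(u+.5-205)*11*.367+165*.367)/11; vv=np.arange(int(v0-3),int(v0+4));w=np.clip(A[vv,u]-8,0,None)
    if w.sum()>8: us.append(u);vs.append((w*vv).sum()/w.sum())
us,vs=np.array(us),np.array(vs);k=np.ones(len(us),bool)
for _ in range(4): q=np.polyfit(us[k],vs[k],1);k=abs(np.polyval(q,us)-vs)<.6
print('top',q,k.sum(),len(k))
def plane(c,q,a,b): return np.cross(ray(c,a,np.polyval(q,a))[1],ray(c,b,np.polyval(q,b))[1])
yaw=r.x[2]
for qs in (.394,.400,.41):
  for dq in (-.01,0,.01):
    qS=np.array([qs,262.35-qs*327]);qT=np.array([q[0]+dq,q[1]-dq*233])
    d=np.cross(plane(S0,qS,305,348),plane(T0,qT,220,247));d/=np.linalg.norm(d);d*=np.sign(d[2])
    lx=np.array([np.cos(yaw),np.sin(yaw),0]);ly=np.array([np.sin(yaw),-np.cos(yaw),0])
    print(qs,dq,'ang',np.arctan2(d[2],d@ly).round(3),'x comp',(d@lx).round(3))
s=robot.read_state();print(s['clock'],s['tool_pos'],s['ft_force'])
E
```

```text
top [ -0.34577037 215.86284426] 27 27
0.394 -0.01 ang 0.527 x comp 0.01
0.394 0 ang 0.521 x comp 0.005
0.394 0.01 ang 0.515 x comp -0.001
0.4 -0.01 ang 0.532 x comp 0.008
0.4 0 ang 0.526 x comp 0.003
0.4 0.01 ang 0.52 x comp -0.003
0.41 -0.01 ang 0.539 x comp 0.005
0.41 0 ang 0.533 x comp -0.001
0.41 0.01 ang 0.528 x comp -0.006
13.2667 [629.41397979  34.68958931 168.49707653] [ 1.75339661 -4.30713959 -0.32154794]
```

The two-view needle angle is about 0.523, and the flap is at about 0.542 (stripe) or 0.546 (TCP). I'll trim it down slightly and let it settle.

```bash
python3 -m pendant '[[[-0.7,0,1],[0,0,0]],[[-1.5,0,2],[0,0,0]],[[-1.5,0,2],[0,0,0]],[[-1.5,0,2],[0,0,0]],[[-1.5,0,2],[0,0,0]],[[-1.5,0,2],[0,0,0]],[[-1.5,0,2],[0,0,0]],[[-1.5,0,2],[0,0,0]],[[-1.5,0,2],[0,0,0]],[[-1.5,0,2],[0,0,0]],[[-1.5,0,2],[0,0,0]],[[-1.5,0,2],[0,0,0]]]'
python3 - <<'E'
from ang import *
acc=[]
for i in range(4):
    c=robot.read_camera('scene');acc.append(c['color'].astype(float));s=robot.read_state();print(s['clock'],s['tool_pos'].round(2),s['ft_force'].round(1),s['grip_width'].round(1))
a=np.mean(acc,0);cv2.imwrite('pics/s10.png',cv2.resize(a.astype(np.uint8)[150:310,150:380,::-1],None,fx=3.4,fy=3.4,interpolation=cv2.INTER_CUBIC))
print(angles(c,a)['stripe'],'tcp',np.arcsin((s['tool_pos'][2]+18.8-86.2)/195))
E
```

```text
clock: 14.27
tool_pos: [629.6, 33.5, 166.4]
orientation: [-3.142, 0.001, 1.699]
ft_force: [0.9, -6.3, 1.7]
grip_width: 9.3Traceback (most recent call last):
  File "<stdin>", line 4, in <module>
AttributeError: 'float' object has no attribute 'round'
```

```bash
python3 - <<'E'
from ang import *
acc=[]
for i in range(4):
    c=robot.read_camera('scene');acc.append(c['color'].astype(float));s=robot.read_state();print(s['clock'],s['tool_pos'].round(2),s['ft_force'].round(1),s['grip_width'])
a=np.mean(acc,0);cv2.imwrite('pics/s10.png',cv2.resize(a.astype(np.uint8)[150:310,150:380,::-1],None,fx=3.4,fy=3.4,interpolation=cv2.INTER_CUBIC))
print(angles(c,a)['stripe'],'tcp',np.arcsin((s['tool_pos'][2]+18.8-86.2)/195))
E
```

```text
14.3667 [629.56  33.57 166.41] [ 1.  -4.9  1.2] 9.295396987663766
14.4167 [629.55  33.55 166.39] [ 1.2 -4.9  0.8] 9.062805014152536
14.4667 [629.59  33.54 166.41] [ 0.5 -6.2  1.6] 9.195988263985159
14.5167 [629.55  33.51 166.38] [ 1.  -6.2  1.5] 8.868595138283494
(0.5367360787027416, np.float64(0.41712873705674014), np.int64(13), 13, np.int64(319), np.int64(341), np.float64(0.0838241273050052)) tcp 0.532368610566099
```

View pics/s10.png

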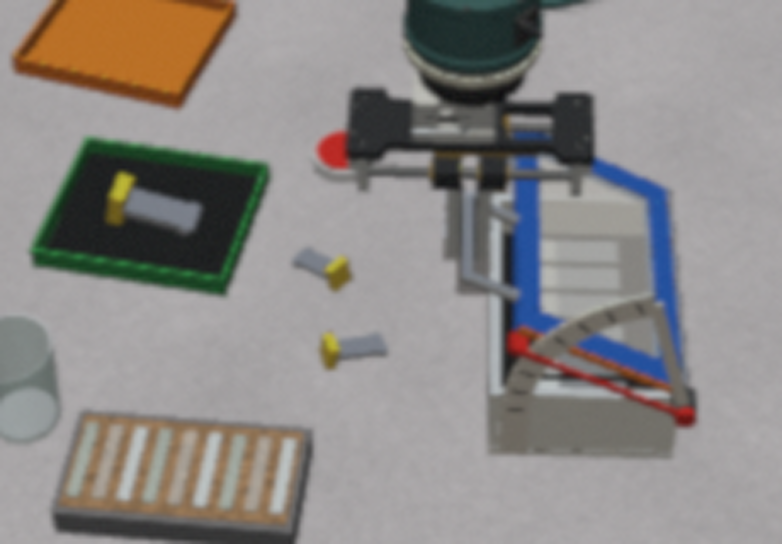

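```bash
python3 -c "
from plant import robot
robot.finish_job(); s=robot.read_state(); print(s['clock'],s['tool_pos'],s['ft_force'],s['grip_width'])"
```

```text
the job is handed in; nothing more can be done
the job is handed in; nothing more can be done
```

I pulled the yellow lock key from the bracket and laid it in the green tray. I then raised the flap to the red pointer and handed the job in with the gripper still holding the bar. The hand-in gave no verdict.

**Last checks, at about 14.5 s of the 58 s allowed:**
- **Flap angle:** about 0.537 rad from the orange stripe in the scene view and 0.532 rad from the tool height.
- **Pointer angle:** about 0.523 rad from fitting the needle in two views. Other readings disagreed: a single-view needle fit gave 0.517, and a rough two-view fit on the pointer's tip and hinge end gave 0.55. The flap is within 0.02 rad of every one of these; 0.07 is allowed.
- **Steadiness and grip:** the tool moved less than 0.1 mm between readings, with the fingers closed on the bar at about 9 mm opening. I did not measure the finger-to-flap force directly; the gripper was set to 30 N and the wrist sensor read about 5–6 N.
- **Key:** the scene view shows it lying inside the tray, let go.
- **Surroundings:** the needle fit read the same before and after, and I saw nothing on the bench move. I did not measure the other objects one by one.

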